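Flip the control box's lid open and press its big key

TASK

On the demonstration stall, start the plasma globe: with the fingertips, push the metal lid of the black control box up by its front lip and over the top, steadily and without flinging it, so that it leans back and stays open by itself; then press the big round key inside fully down, let it come up again and move clear, with the lid still open. Leave the small key alone, keep the box standing where it is, and do not pick up or disturb the globe, bottle, beaker or cup.

Things in the scene. Friction and masses are not known exactly. Their poses are not given: they have to be found in the camera images.
- unit: Loose black plastic control box, 1.8 kg, 150 (own x) x 180 (own y) x 80 mm high, open-topped with 6 mm walls, closed by a hinged grey metal lid. Origin: centre of its underside, on the table; z up, own +x points from the lid's lip to its hinge, own y runs along the hinge. Inside, a flat deck lies 42 mm above the table and carries two round keys.
- lid (a joint): Angle of the lid (rad): 0 closed and level, grows as it opens, 1.57 upright, 1.95 fully open against its stop, leaning back away from the lip side. Lid and lip together weigh about 110 g (90 to 145). The hinge has little friction: below upright the lid falls shut, past about 1.65 it falls open and stays there under its own weight.
- lid_hinge (a point): Point on the hinge axis at mid-width, on the top of the box's rear (+x) wall, 80.5 mm above the table; the closed lid's underside is level with it.
- lid_lip (a point): Midpoint of the lid's outer front edge, on its underside; moves with the lid, 180 mm from the hinge point. The lid plate (180 mm wide, 5 mm thick) covers the box's 150 mm; in the middle a flat lip, 100 mm wide and 5 mm thick, sticks out 30 mm beyond the box's front wall, with free space of 80 mm between it and the table, so that a fingertip can go under it.
- start_top (a point): Centre of the top of the big round key (36 mm across, steel) on the deck. At box coordinates x -15, y -30, z 64 mm, 16 mm below the rim. Travel 6 mm straight down against a spring, about 4 N when fully down; it springs back.
- start (a joint): Travel of the big key (m): 0 up, 0.006 fully down.
- small_top (a point): Centre of the top of the small round key (16 mm across, steel), at box coordinates x -15, y +45, z 63 mm; not to be pressed.
- small (a joint): Travel of the small key (m): 0 up, 0.005 fully down.
- globe: Bystander: plasma globe, a clear ball 170 mm across on a black round foot (140 mm across), 210 mm high in all, loose; stands behind the hinge side. Origin: centre of its underside.
- bottle: Bystander: closed round bottle with red contents, 60 mm across, 170 mm high, loose. Origin: centre of its underside.
- beaker: Bystander: open translucent beaker, 72 mm across the rim, 100 mm high, loose. Origin: centre of its underside.
- cup: Bystander: small open translucent cup, 56 mm across the rim, 60 mm high, loose. Origin: centre of its underside.

How it is judged:
On the way, in this order (a step that is already met when the one before it is completed fails the run):
1. the lid leans back open past its over-centre point by itself, with the fingers off it (value of joint lid above 1.8 rad and contact force between the fingers and lid below 0.05 N), for 0.2 s.
2. the big key is pressed fully down while the lid is open (value of joint lid above 1.8 rad and value of joint start above 0.005 m), for 0.05 s.
At the end, for the whole second after the job is handed in: The lid stands open by itself (past 1.8 rad, stop at 1.95), both keys are up (within 1 mm), the box is level, at rest and within 50 mm of where it started, and the globe, bottle, beaker and cup stand upright within 30 mm of their starts (value of joint lid above 1.8 rad and value of joint each of start, small below 0.001 m and angle between unit's own z axis and vertical below 0.05 rad and distance of unit from where it was at the start of the episode below 0.05 m and linear speed of unit below 0.02 m/s and angle between each of globe, bottle, beaker, cup's own z axis and vertical below 0.1 rad and distance of each of globe, bottle, beaker, cup from where it was at the start of the episode below 0.03 m); the robot touches nothing.
It fails at once if the lid is flung open (faster than 7 rad/s) (velocity of joint lid above 7 rad/s).
It fails at once if the box is lifted or tipped (over 12 mm or 0.2 rad) (height (world z) of unit above 0.012 m or angle between unit's own z axis and vertical above 0.2 rad).
It fails at once if the box is shoved more than 50 mm (distance of unit from where it was at the start of the episode above 0.05 m).
It fails at once if the small key is pressed (value of joint small above 0.0025 m).
It fails at once if a bystander is lifted, moved over 30 mm or tipped (height (world z) of any of globe, bottle, beaker, cup above 0.012 m or distance of any of globe, bottle, beaker, cup from where it was at the start of the episode above 0.03 m or angle between any of globe, bottle, beaker, cup's own z axis and vertical above 0.3 rad).
It also fails if it takes over 58 s, if anything falls off the work surface, if the arm or the gripper's body presses on something with over 40 N, if the wrist force passes 120 N, or if a joint passes its speed limit or range.

ROBOT

A 6-joint arm with a two-finger parallel gripper is mounted at the origin on the work surface. World frame = base frame: x ahead of the robot, y to its left, z up, the work surface at z = 0. Lengths are in m, angles in rad, forces in N, time in s.
With the tool pointing down it reaches from about 0.25 to 0.775 m from the base axis. Payload 4 kg.
Tool frame: the origin (TCP) lies at the centre of the arm's flange, where the gripper is bolted on; the fingertips stand 199 mm ahead of it and the grasp point (between the pads) lies 180 mm ahead of it (robot.tcp_to_tips is the z of the fingertips in the tool frame, in m); z points along the fingers, y is the line along which they close (so a half turn about z gives the same grasp; the last joint's range is limited). The gripper opens to 94 mm and grips with 3 to 60 N. Pads are 16 mm wide; open, the fingers measure 119 mm over their backs; the gripper's body (75 mm by 177 mm) begins 78 mm behind the grasp point.
Start: joints at [-1.45, 0.087, 1.371, -0, 1.684, -0.103], TCP at [0.122, -0.536, 0.405] pointing down, gripper open.
Joint ranges: [-3.1, 3.1], [-0.76, 2.03], [0.27, 2.55], [-1.08, 4.22], [0.17, 2.65], [-2.57, 2.57]. Speed limits (rad/s): [2.79, 2.79, 3.14, 3.14, 3.14, 3.14].

INTERFACE

Orientations are given as [roll, pitch, yaw] about the fixed x, y, z axes, in that order (R = Rz(yaw) Ry(pitch) Rx(roll)).
In Python, from bench import robot gives the robot as it stands.
- The arm moves only by the tool play_rows, never from a script. Its arguments are lists of equal length, an entry for each row: "translation": the shift along the tool's x, y, z scaled (see below), a list of three; "twist": the turn, a rotation vector about the tool's x, y, z scaled (see below), a list of three; "gripper": the opening, from -1 (shut) to 1 (fully open). A call has 1 to 8 rows; each row shifts and turns the commanded pose from where the row before left it, along the tool's axes as they then stand; what a row does not reach is not made up. The controller multiplies each number of a shift by 0.04 m and each number of a turn by 0.1 rad. A row lasts 1/10 s, in which the tool goes at most 50 mm and 8.59 degrees, less where a joint would pass 70% of its speed; a pose out of reach is approached as far as the arm can. A call with a number of a shift or a turn outside -1 to 1 is refused whole. A call with a gripper value outside its range is refused whole. The fingers move at their own pace and stop on an object; the grip force is fixed at half the most. Time passes only in rows, so rows that do not move let the fingers close. It gives the time, the measured TCP pose, the force, the opening and the grip force at its end, in the units of the state.
- robot.get_obs(): the state, without advancing time (a new reading comes with each control period).
- robot.snapshot(name): name is "side" or "top"; returns the picture (480x640x3 uint8, red, green, blue); there is no depth.
- robot.camera_model(name): a dict with "camera_matrix" (3x3 intrinsics, pixels), "rvec" (rotation vector, rad) and "tvec" (3), from world to camera coordinates, as OpenCV has them. Camera axes: x right, y down, z forward; pixel columns grow to the right and rows downward; lengths in m; the calibration is good to about 2 mm. A picture is of the moment at which its call begins. camera_model takes no time and is no camera call.
- robot.close_job(): hands the job in; it is judged then, once.
Trained networks look in the newest picture that a camera, given by its name, has taken for a name from the list of things; names that differ only in an ending like _2 or _b are one class to them, and where a whole thing is asked for, a point or a joint stands for the part that bears it (a point fixed in the world has none). Each returns a list of dicts, best first, with "score" (0 to 1); they miss things now and then, are a little off and sometimes report something else, mostly with a low value. They report only what shows in the picture. A call takes as long as a camera call.
- robot.recognise(name, camera): "centre" ([x, y, z] in m, in world coordinates, good to about 4 mm: the middle of the surface that is visible of it).
- robot.spot_point(name, camera): "centre" ([x, y, z] in m, in world coordinates, good to about 4 mm: a listed point, or the origin of a listed thing).
The state is a dict: "time": time; "joint_positions": joint angles; "qvel": joint speeds; "joint_torque": joint torques, N m; "tool_pos": TCP position; "ee_rot": TCP orientation; "wrist_force": force on the tool from outside, world axes, zero at the start; "wrist_torque": the same for the moment, N m; "width": finger opening in m; "finger_force": force on a finger pad.
Only numpy, scipy, OpenCV 4.12 (cv2) and the standard library are available. Lean on these libraries where they do the work, as an engineer would, in place of code of your own. Each camera call takes 0.05 s, during which the arm holds its last target. There are 200 camera calls.

## Working session

There is one attempt and no reset: what is moved stays moved. The work goes in short steps, Python scripts to look and compute and a tool call to move; the robot and the scene stay as the last step left them, time stands still between calls to the robot, and variables do not carry over. Pictures are saved under pics/ and viewed, at most 10 in all, crops included, and the job is handed in when it is done.

Besides the shell and the picture viewer there is one more tool, called after "Call:" by a JSON object that holds its "name" and its "arguments", one argument or row to a line. play_rows: Moves the arm, as the interface text tells. Its arguments: {"type":"object","properties":{"translation":{"type":"array","items":{"type":"array","items":{"type":"number","minimum":-1,"maximum":1}}},"twist":{"type":"array","items":{"type":"array","items":{"type":"number","minimum":-1,"maximum":1}}},"gripper":{"type":"array","items":{"type":"number"}}},"required":["translation","twist","gripper"]}

```bash
mkdir -p pics; python3 - <<'E'
from bench import robot
import cv2
for c in ("top","side"):
    cv2.imwrite(f"pics/{c}0.png",robot.snapshot(c)[:,:,::-1])
    for n in ("lid_hinge","lid_lip","unit","start_top"," globe".strip(),"bottle","beaker","cup"):
        try: print(c,n,[( [round(float(v),3) for v in d["centre"]],round(d["score"],2)) for d in robot.spot_point(n,c)[:2]])
        except Exception as e: print(c,n,e)
o=robot.get_obs();print(o["time"],o["tool_pos"],o["ee_rot"],o["width"])
E
```

```text
top lid_hinge [([0.531, 0.135, 0.082], 0.9)]
top lid_lip [([0.545, -0.042, 0.079], 0.82)]
top unit [([0.539, 0.062, -0.002], 0.73)]
top start_top [([0.545, -0.046, 0.083], 0.7)]
top globe []
top bottle [([0.755, 0.144, 0.001], 0.58)]
top beaker [([0.725, -0.007, -0.002], 0.65)]
top cup [([0.732, -0.165, -0.001], 0.85)]
side lid_hinge [([0.53, 0.134, 0.078], 0.63)]
side lid_lip [([0.544, -0.042, 0.083], 0.97)]
side unit [([0.541, 0.062, -0.0], 0.63)]
side start_top []
side globe []
side bottle [([0.754, 0.141, -0.001], 0.58), ([0.727, -0.006, -0.0], 0.38)]
side beaker [([0.729, -0.005, 0.001], 0.63)]
side cup [([0.732, -0.166, -0.002], 0.85), ([0.729, -0.006, 0.0], 0.71)]
0.9 [ 0.12207099 -0.5362715   0.40475353] [3.14142080e+00 3.60902598e-05 2.23827254e-01] 0.09380526743683558
```

View pics/top0.png

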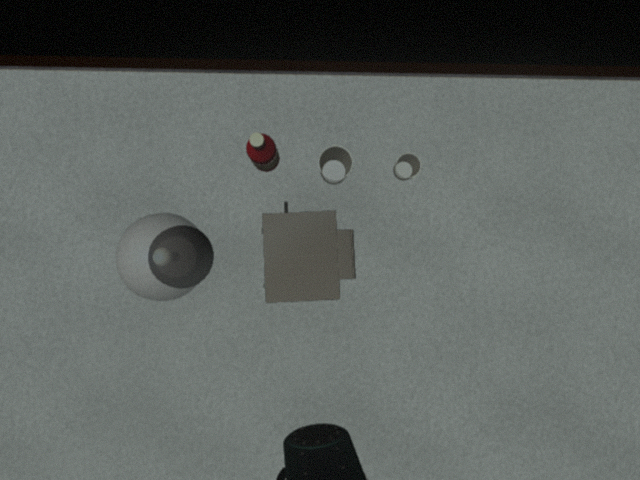

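View pics/side0.png

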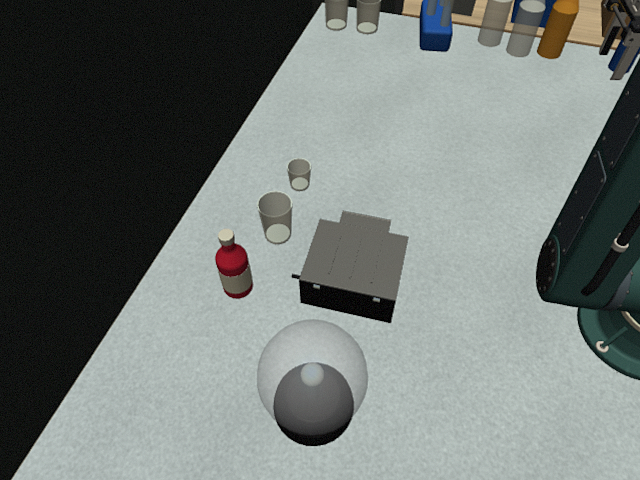

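The top view shows the box at px (265–340, 212–300), with the lip on its right at px (340–355, 230–278), so it faces −y. The globe is on the left, on the hinge side, and the bottle, beaker and cup are at the far edge. The side view agrees. The detected hinge–lip distance of about 178 mm and heights of about 80 mm match the given sizes. The box is at (0.540, 0.0615) with a yaw of about 1.65.

```bash
cat > h.py <<'E'
import numpy as np, json
from scipy.spatial.transform import Rotation as Rn, Slerp
from bench import robot
YAW=1.649; C=np.array([.540,.0615,0]); B=Rn.from_euler('z',YAW)
def box(X,Y,Z): return C+B.apply([X,Y,Z])      # box coords (m) -> world
def ori(phi): return Rn.from_euler('xyz',[np.pi,0,YAW])*Rn.from_rotvec([0,phi,0])  # tilt of fingers towards box +x
def now():
    o=robot.get_obs(); return np.array(o["tool_pos"]),Rn.from_euler('xyz',o["ee_rot"]),o
def plan(wps):
    """wps: list of (tip xyz world, Rotation, n rows); prints rows"""
    p,R,o=now(); T=[];W=[]
    for tip,R1,n in wps:
        p1=tip-R1.apply([0,0,.199]); S=Slerp([0,1],Rn.concatenate([R,R1])); p0=p
        for k in range(1,n+1):
            t=R.inv().apply(p0+(p1-p0)*k/n-p)/.04; w=(R.inv()*S(k/n)).as_rotvec()/.1
            t=np.round(t,2); w=np.round(w,2); T.append(t.tolist());W.append(w.tolist())
            p=p+R.apply(t*.04); R=R*Rn.from_rotvec(w*.1)
    for i in range(0,len(T),8): print(json.dumps(T[i:i+8]),json.dumps(W[i:i+8]))
    print("max",np.abs(T).max(),np.abs(W).max(),"end tip",p+R.apply([0,0,.199]))
def stat():
    p,R,o=now(); tip=p+R.apply([0,0,.199])
    print("t",round(o["time"],2),"tipbox",np.round(B.inv().apply(tip-C),4),"rpy",np.round(o["ee_rot"],3),"q",np.round(o["joint_positions"],2),"F",np.round(o["wrist_force"],2),"w",round(o["width"],3))
E
python3 - <<'E'
from h import *
stat()
plan([(box(-.24,0,.16),ori(0),16)])
E
```

```text
t 0.9 tipbox [-0.5633  0.4634  0.2058] rpy [3.141 0.    0.224] q [-1.45  0.09  1.37 -0.    1.68 -0.1 ] F [-0.07  0.49 -0.1 ] w 0.094
[[0.79, -0.39, 0.07], [0.82, -0.33, 0.07], [0.85, -0.25, 0.07], [0.86, -0.17, 0.08], [0.88, -0.09, 0.07], [0.88, -0.02, 0.07], [0.89, 0.06, 0.07], [0.87, 0.14, 0.07]] [[0.0, 0.0, -0.89], [0.0, 0.0, -0.89], [0.0, 0.0, -0.89], [0.0, 0.0, -0.89], [0.0, 0.0, -0.89], [0.0, 0.0, -0.89], [0.0, 0.0, -0.9], [0.0, 0.0, -0.89]]
[[0.85, 0.22, 0.07], [0.83, 0.29, 0.07], [0.81, 0.37, 0.08], [0.76, 0.44, 0.07], [0.73, 0.5, 0.07], [0.68, 0.56, 0.07], [0.62, 0.63, 0.07], [0.57, 0.67, 0.07]] [[0.0, 0.0, -0.89], [0.0, 0.0, -0.89], [0.0, 0.0, -0.89], [0.0, 0.0, -0.89], [0.0, 0.0, -0.89], [0.0, 0.0, -0.89], [0.0, 0.0, -0.89], [-0.0, 0.0, -0.89]]
max 0.89 0.9 end tip [ 0.5586094  -0.17789935  0.1600919 ]
```

Call:
{"name": "play_rows", "arguments": {
  "translation": [
    [0.79,-0.39,0.07],
    [0.82,-0.33,0.07],
    [0.85,-0.25,0.07],
    [0.86,-0.17,0.08],
    [0.88,-0.09,0.07],
    [0.88,-0.02,0.07],
    [0.89,0.06,0.07],
    [0.87,0.14,0.07]
  ],
  "twist": [
    [0,0,-0.89],
    [0,0,-0.89],
    [0,0,-0.89],
    [0,0,-0.89],
    [0,0,-0.89],
    [0,0,-0.89],
    [0,0,-0.9],
    [0,0,-0.89]
  ],
  "gripper": [-1,-1,-1,-1,-1,-1,-1,-1]
}}

```text
time: 1.7
tool_pos: [0.3413, -0.3557, 0.382]
ee_rot: [3.141, 0.0, 0.94]
wrist_force: [0.0, -0.9, -0.5]
width: 0.0334
finger_force: 0.0
```

Call:
{"name": "play_rows", "arguments": {
  "translation": [
    [0.85,0.22,0.07],
    [0.83,0.29,0.07],
    [0.81,0.37,0.08],
    [0.76,0.44,0.07],
    [0.73,0.5,0.07],
    [0.68,0.56,0.07],
    [0.62,0.63,0.07],
    [0.57,0.67,0.07]
  ],
  "twist": [
    [0,0,-0.89],
    [0,0,-0.89],
    [0,0,-0.89],
    [0,0,-0.89],
    [0,0,-0.89],
    [0,0,-0.89],
    [0,0,-0.89],
    [0,0,-0.89]
  ],
  "gripper": [-1,-1,-1,-1,-1,-1,-1,-1]
}}

```text
time: 2.5
tool_pos: [0.5596, -0.1768, 0.359]
ee_rot: [3.141, 0.0, 1.653]
wrist_force: [0.3, -1.2, 0.4]
width: 0.0002
finger_force: 0.0
```

```bash
python3 - <<'E'
from h import *
stat()
plan([(box(-.17,0,.06),ori(.95),16)])
E
```

```text
t 2.5 tipbox [-0.2392 -0.001   0.16  ] rpy [3.141 0.    1.653] q [-0.4   0.18  1.36 -0.    1.6  -0.48] F [ 0.28 -1.22  0.37] w 0.0
[[-0.14, -0.0, 0.29], [-0.17, -0.0, 0.27], [-0.17, -0.01, 0.27], [-0.2, 0.0, 0.26], [-0.21, 0.0, 0.24], [-0.22, -0.0, 0.23], [-0.23, -0.0, 0.22], [-0.25, -0.01, 0.2]] [[-0.0, 0.59, 0.0], [-0.0, 0.6, 0.0], [-0.0, 0.59, 0.01], [-0.0, 0.6, -0.0], [-0.0, 0.59, -0.0], [-0.01, 0.59, 0.0], [0.0, 0.6, 0.0], [0.0, 0.59, 0.01]]
[[-0.26, 0.0, 0.19], [-0.27, 0.0, 0.18], [-0.28, -0.0, 0.15], [-0.29, -0.0, 0.14], [-0.3, -0.01, 0.12], [-0.3, 0.0, 0.11], [-0.31, 0.0, 0.08], [-0.32, 0.0, 0.07]] [[0.0, 0.6, -0.0], [0.0, 0.59, 0.0], [-0.0, 0.59, 0.0], [-0.0, 0.6, 0.01], [-0.0, 0.59, -0.0], [-0.0, 0.6, -0.0], [-0.0, 0.59, 0.0], [-0.01, 0.59, 0.0]]
max 0.32 0.6 end tip [ 0.55337069 -0.10811154  0.05979322]
```

Call:
{"name": "play_rows", "arguments": {
  "translation": [
    [-0.14,0,0.29],
    [-0.17,0,0.27],
    [-0.17,0,0.27],
    [-0.2,0,0.26],
    [-0.21,0,0.24],
    [-0.22,0,0.23],
    [-0.23,0,0.22],
    [-0.25,0,0.2]
  ],
  "twist": [
    [0,0.6,0],
    [0,0.6,0],
    [0,0.59,0],
    [0,0.6,0],
    [0,0.59,0],
    [0,0.59,0],
    [0,0.6,0],
    [0,0.59,0]
  ],
  "gripper": [-1,-1,-1,-1,-1,-1,-1,-1]
}}

```text
time: 3.3
tool_pos: [0.5623, -0.2243, 0.2672]
ee_rot: [3.141, -0.478, 1.649]
wrist_force: [-0.1, -0.5, -0.1]
width: 0.0008
finger_force: 0.0
```

```bash
python3 - <<'E'
from h import *
stat()
plan([(box(-.17,0,.06),ori(.95),8)])
E
```

```text
t 3.3 tipbox [-0.1952  0.      0.0905] rpy [ 3.141 -0.478  1.649] q [-0.57  0.36  1.36  0.38  1.72 -0.64] F [-0.05 -0.52 -0.05] w 0.001
[[-0.26, 0.0, 0.19], [-0.26, 0.0, 0.17], [-0.28, 0.0, 0.16], [-0.29, 0.0, 0.14], [-0.29, 0.0, 0.12], [-0.3, 0.0, 0.11], [-0.31, 0.0, 0.09], [-0.31, 0.0, 0.07]] [[0.0, 0.59, -0.0], [0.0, 0.59, -0.0], [0.0, 0.59, -0.0], [0.0, 0.59, -0.0], [0.0, 0.59, -0.0], [0.0, 0.59, -0.0], [0.0, 0.59, 0.0], [0.0, 0.59, 0.0]]
max 0.31 0.59 end tip [ 0.5532516  -0.107916    0.05988188]
```

Call:
{"name": "play_rows", "arguments": {
  "translation": [
    [-0.26,0,0.19],
    [-0.26,0,0.17],
    [-0.28,0,0.16],
    [-0.29,0,0.14],
    [-0.29,0,0.12],
    [-0.3,0,0.11],
    [-0.31,0,0.09],
    [-0.31,0,0.07]
  ],
  "twist": [
    [0,0.59,0],
    [0,0.59,0],
    [0,0.59,0],
    [0,0.59,0],
    [0,0.59,0],
    [0,0.59,0],
    [0,0.59,0],
    [0,0.59,0]
  ],
  "gripper": [-1,-1,-1,-1,-1,-1,-1,-1]
}}

```text
time: 4.1
tool_pos: [0.5658, -0.2696, 0.1756]
ee_rot: [3.141, -0.95, 1.649]
wrist_force: [-0.0, -0.1, -0.1]
width: 0.0003
finger_force: 0.0
```

```bash
python3 - <<'E'
from h import *
stat()
plan([(box(-.09,0,.050),ori(.95),6)])
import cv2
cv2.imwrite("pics/side1.png",robot.snapshot("side")[130:370,200:520,::-1].repeat(2,0).repeat(2,1))
for n in("lid_lip","lid_hinge"):
  print([(np.round(B.inv().apply(np.array(d["centre"])-C),3),d["score"]) for c in ("side",) for d in robot.spot_point(n,c)])
E
```

```text
t 4.1 tipbox [-0.1702  0.      0.0598] rpy [ 3.141 -0.95   1.649] q [-0.68  0.6   1.3   0.68  1.92 -0.75] F [-0.01 -0.14 -0.12] w 0.0
[[0.16, 0.0, 0.3], [0.16, 0.0, 0.29], [0.16, 0.0, 0.3], [0.16, 0.0, 0.29], [0.17, 0.0, 0.3], [0.16, 0.0, 0.29]] [[0.0, 0.0, -0.0], [0.0, 0.0, -0.0], [0.0, 0.0, -0.0], [0.0, 0.0, -0.0], [0.0, 0.0, -0.0], [0.0, 0.0, -0.0]]
max 0.3 0.0 end tip [ 0.54705346 -0.02831138  0.05015599]
[(array([-0.105,  0.004,  0.079]), 0.64)]
[(array([0.074, 0.001, 0.081]), 0.66)]
```

View pics/side1.png

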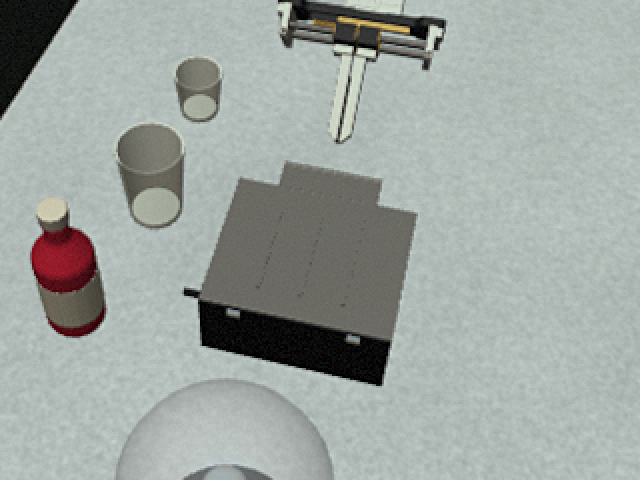

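The closed fingertips, at crop px (340,140), are centred on the lip (px 283–380, 165–200) and clear of it. The box pose is confirmed, so I'll insert them under the lip.

Call:
{"name": "play_rows", "arguments": {
  "translation": [
    [0.16,0,0.3],
    [0.16,0,0.29],
    [0.16,0,0.3],
    [0.16,0,0.29],
    [0.17,0,0.3],
    [0.16,0,0.29]
  ],
  "twist": [
    [0,0,0],
    [0,0,0],
    [0,0,0],
    [0,0,0],
    [0,0,0],
    [0,0,0]
  ],
  "gripper": [-1,-1,-1,-1,-1,-1]
}}

```text
time: 4.85
tool_pos: [0.5594, -0.1877, 0.1665]
ee_rot: [3.141, -0.948, 1.65]
wrist_force: [0.6, 0.7, -0.4]
width: 0.0006
finger_force: 0.0
```

```bash
python3 - <<'E'
from h import *
stat()
R=ori(.95)
def arc(th,s): 
    r=.18-s; d=.008
    return box(.075-r*np.cos(th)-d*np.sin(th),0,.0805+r*np.sin(th)-d*np.cos(th))
plan([(box(-.088,0,.075),R,4),(arc(.2,.02),R,4),(arc(.35,.025),R,3),(arc(.5,.03),R,3),(arc(.65,.035),R,2)]+
 [(arc(t,.045),R,2) for t in np.arange(.8,1.86,.15)])
E
```

```text
t 4.85 tipbox [-0.0883  0.0002  0.0504] rpy [ 3.141 -0.948  1.65 ] q [-0.59  0.52  1.45  0.72  1.81 -0.73] F [ 0.6   0.69 -0.43] w 0.001
[[0.12, 0.0, -0.09], [0.13, 0.0, -0.09], [0.12, 0.0, -0.08], [0.12, 0.0, -0.09], [0.17, 0.0, -0.08], [0.16, 0.0, -0.09], [0.17, 0.0, -0.08], [0.17, 0.0, -0.09]] [[-0.0, 0.01, 0.0], [-0.0, 0.0, 0.0], [-0.0, 0.01, 0.0], [-0.0, 0.0, 0.0], [-0.0, 0.0, 0.0], [-0.0, 0.0, 0.0], [-0.0, 0.0, 0.0], [-0.0, 0.0, 0.0]]
[[0.2, 0.0, -0.04], [0.19, 0.0, -0.03], [0.2, 0.0, -0.04], [0.19, 0.0, -0.01], [0.19, 0.0, -0.0], [0.2, 0.0, -0.01], [0.28, 0.0, 0.04], [0.27, 0.0, 0.03]] [[-0.0, 0.0, 0.0], [-0.0, 0.0, 0.0], [-0.0, 0.0, 0.0], [-0.0, 0.0, 0.0], [-0.0, 0.0, 0.0], [-0.0, 0.0, 0.0], [-0.0, 0.0, 0.0], [-0.0, 0.0, 0.0]]
[[0.25, 0.0, 0.14], [0.25, 0.01, 0.13], [0.25, -0.0, 0.05], [0.25, -0.0, 0.05], [0.24, -0.0, 0.09], [0.23, -0.0, 0.08], [0.23, -0.0, 0.12], [0.22, -0.0, 0.12]] [[-0.0, 0.0, 0.0], [-0.0, 0.0, 0.0], [-0.0, 0.0, 0.0], [-0.0, 0.0, 0.0], [-0.0, 0.0, 0.0], [-0.0, 0.0, 0.0], [-0.0, 0.0, 0.0], [-0.0, 0.0, 0.0]]
[[0.2, -0.0, 0.15], [0.21, -0.0, 0.16], [0.18, -0.0, 0.18], [0.17, -0.0, 0.18], [0.15, -0.0, 0.21], [0.15, -0.0, 0.2], [0.11, -0.0, 0.23], [0.12, -0.0, 0.22]] [[-0.0, 0.0, 0.0], [-0.0, 0.0, 0.0], [-0.0, 0.0, 0.0], [-0.0, 0.0, 0.0], [-0.0, 0.0, 0.0], [-0.0, 0.0, 0.0], [-0.0, 0.0, 0.0], [-0.0, 0.0, 0.0]]
max 0.28 0.01 end tip [0.53189946 0.16563293 0.2124813 ]
```

Call:
{"name": "play_rows", "arguments": {
  "translation": [
    [0.12,0,-0.09],
    [0.13,0,-0.09],
    [0.12,0,-0.08],
    [0.12,0,-0.09],
    [0.17,0,-0.08],
    [0.16,0,-0.09],
    [0.17,0,-0.08],
    [0.17,0,-0.09]
  ],
  "twist": [
    [0,0,0],
    [0,0,0],
    [0,0,0],
    [0,0,0],
    [0,0,0],
    [0,0,0],
    [0,0,0],
    [0,0,0]
  ],
  "gripper": [-1,-1,-1,-1,-1,-1,-1,-1]
}}

```text
time: 5.65
tool_pos: [0.5591, -0.1846, 0.2209]
ee_rot: [3.141, -0.948, 1.649]
wrist_force: [0.5, 0.9, -0.5]
width: 0.0004
finger_force: 0.3
```

Call:
{"name": "play_rows", "arguments": {
  "translation": [
    [0.2,0,-0.04],
    [0.19,0,-0.03],
    [0.2,0,-0.04],
    [0.19,0,-0.01],
    [0.19,0,0],
    [0.2,0,-0.01],
    [0.28,0,0.04],
    [0.27,0,0.03]
  ],
  "twist": [
    [0,0,0],
    [0,0,0],
    [0,0,0],
    [0,0,0],
    [0,0,0],
    [0,0,0],
    [0,0,0],
    [0,0,0]
  ],
  "gripper": [-1,-1,-1,-1,-1,-1,-1,-1]
}}

```text
time: 6.45
tool_pos: [0.5561, -0.1459, 0.278]
ee_rot: [-3.141, -0.948, 1.649]
wrist_force: [-1.0, -0.6, 0.2]
width: 0.0007
finger_force: 0.3
```

```bash
python3 - <<'E'
from h import *
stat()
import cv2
cv2.imwrite("pics/side2.png",robot.snapshot("side")[100:400,180:580,::-1].repeat(2,0).repeat(2,1))
for n in("lid_lip","lid_hinge"):
  print([(np.round(B.inv().apply(np.array(d["centre"])-C),3),d["score"]) for c in ("side",) for d in robot.spot_point(n,c)])
E
```

```text
t 6.45 tipbox [-0.0464  0.0002  0.162 ] rpy [-3.141 -0.948  1.649] q [-0.53  0.36  1.43  0.78  1.91 -0.56] F [-0.97 -0.58  0.21] w 0.001
[(array([-0.068,  0.003,  0.194]), 0.81), (array([ 0.062, -0.214,  0.004]), 0.55)]
[(array([0.073, 0.002, 0.078]), 0.78)]
```

View pics/side2.png

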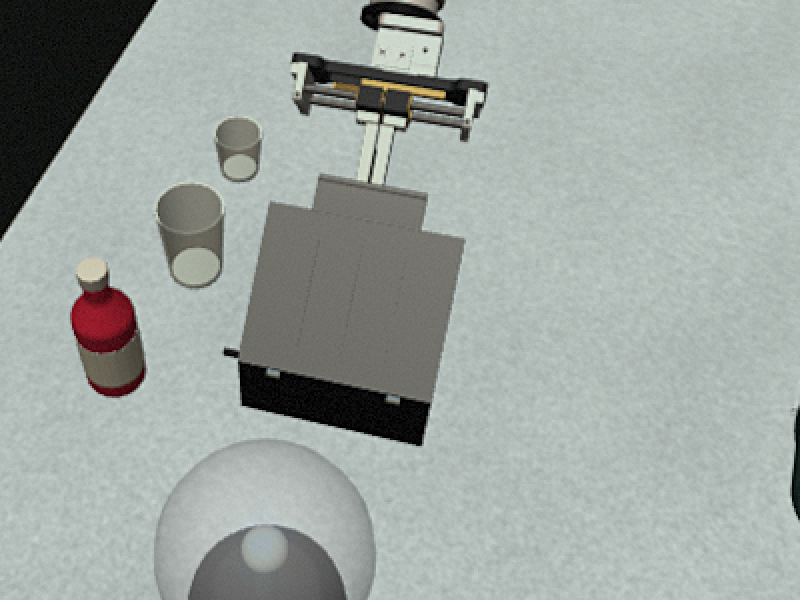

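The lid is up to about 0.67 rad. Its lip is at crop px (372,185) with the fingers beneath it, and the box hasn't moved. I'll continue along the arc.

Call:
{"name": "play_rows", "arguments": {
  "translation": [
    [0.25,0,0.14],
    [0.25,0,0.13],
    [0.25,0,0.05],
    [0.25,0,0.05],
    [0.24,0,0.09],
    [0.23,0,0.08],
    [0.23,0,0.12],
    [0.22,0,0.12]
  ],
  "twist": [
    [0,0,0],
    [0,0,0],
    [0,0,0],
    [0,0,0],
    [0,0,0],
    [0,0,0],
    [0,0,0],
    [0,0,0]
  ],
  "gripper": [-1,-1,-1,-1,-1,-1,-1,-1]
}}

```text
time: 7.4
tool_pos: [0.5506, -0.0759, 0.3221]
ee_rot: [3.141, -0.948, 1.649]
wrist_force: [-0.2, 0.2, -0.1]
width: 0.0008
finger_force: 0.1
```

Call:
{"name": "play_rows", "arguments": {
  "translation": [
    [0.2,0,0.15],
    [0.21,0,0.16],
    [0.18,0,0.18],
    [0.17,0,0.18],
    [0.15,0,0.21],
    [0.15,0,0.2],
    [0.11,0,0.23],
    [0.12,0,0.22]
  ],
  "twist": [
    [0,0,0],
    [0,0,0],
    [0,0,0],
    [0,0,0],
    [0,0,0],
    [0,0,0],
    [0,0,0],
    [0,0,0]
  ],
  "gripper": [-1,-1,-1,-1,-1,-1,-1,-1]
}}

```text
time: 8.2
tool_pos: [0.5443, 0.0038, 0.3275]
ee_rot: [-3.141, -0.948, 1.648]
wrist_force: [0.1, 0.6, -0.4]
width: 0.0002
finger_force: 0.0
```

```bash
python3 - <<'E'
from h import *
stat()
import cv2
cv2.imwrite("pics/side3.png",robot.snapshot("side")[100:400,180:580,::-1].repeat(2,0).repeat(2,1))
for n in("lid_lip","lid_hinge"):
  print([(np.round(B.inv().apply(np.array(d["centre"])-C),3),d["score"]) for c in ("side",) for d in robot.spot_point(n,c)])
E
```

```text
t 8.2 tipbox [1.038e-01 2.000e-04 2.114e-01] rpy [-3.141 -0.948  1.648] q [-0.31  0.19  1.54  0.88  1.79 -0.36] F [ 0.11  0.56 -0.41] w 0.0
[(array([ 0.142, -0.   ,  0.248]), 0.79)]
[(array([0.071, 0.003, 0.076]), 0.82), (array([-0.016,  0.046,  0.064]), 0.71)]
```

View pics/side3.png

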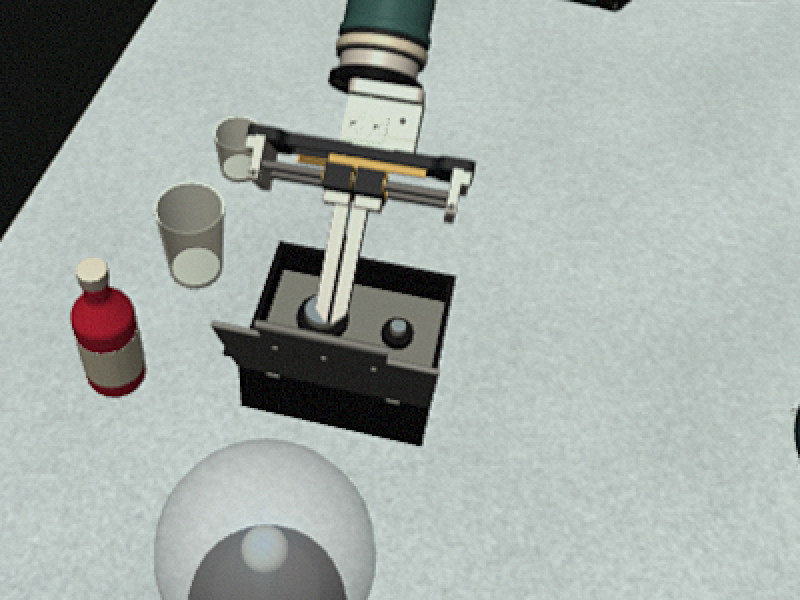

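The lid is fully open against its stop: lip at (0.142, 0.248) in box coordinates is 1.95 rad, and it shows at crop px (215–440, 325–400). The fingers aren't loaded. The big key is at px (322,315) and the small key at (398,330). Next I'll retract and bring the tool upright above the big key.

```bash
python3 - <<'E'
from h import *
K=box(-.015,-.030,.0)
plan([(box(.02,-.01,.23),ori(.95),3),(K+[0,0,.13],ori(0),13)])
for c in("top","side"):
  robot.snapshot(c)
  print([(np.round(B.inv().apply(np.array(d["centre"])-C),3),d["score"]) for n in("start_top","small_top") for d in robot.spot_point(n,c)])
E
```

```text
[[-0.28, 0.08, -0.66], [-0.29, 0.09, -0.65], [-0.28, 0.08, -0.66], [0.12, 0.04, 0.22], [0.13, 0.04, 0.21], [0.14, 0.04, 0.19], [0.16, 0.04, 0.19], [0.18, 0.03, 0.18]] [[-0.0, 0.01, 0.0], [-0.01, 0.0, 0.0], [0.0, 0.01, 0.0], [0.0, -0.73, 0.0], [0.0, -0.73, 0.0], [0.0, -0.73, 0.0], [0.0, -0.73, 0.0], [0.0, -0.73, 0.0]]
[[0.18, 0.04, 0.16], [0.2, 0.04, 0.15], [0.2, 0.04, 0.13], [0.22, 0.04, 0.12], [0.23, 0.04, 0.1], [0.23, 0.04, 0.08], [0.23, 0.04, 0.07], [0.24, 0.03, 0.05]] [[0.0, -0.73, 0.0], [0.0, -0.74, 0.0], [0.0, -0.73, 0.0], [0.0, -0.73, 0.0], [0.0, -0.73, 0.0], [0.0, -0.73, 0.0], [0.0, -0.73, 0.0], [0.0, -0.73, 0.0]]
max 0.66 0.74 end tip [0.57092562 0.04872212 0.12995777]
[(array([-0.011, -0.027,  0.064]), 0.5)]
[(array([-0.013, -0.025,  0.064]), 0.5), (array([-0.016,  0.048,  0.066]), 0.59)]
```

Call:
{"name": "play_rows", "arguments": {
  "translation": [
    [-0.28,0.08,-0.66],
    [-0.29,0.09,-0.65],
    [-0.28,0.08,-0.66],
    [0.12,0.04,0.22],
    [0.13,0.04,0.21],
    [0.14,0.04,0.19],
    [0.16,0.04,0.19],
    [0.18,0.03,0.18]
  ],
  "twist": [
    [0,0,0],
    [0,0,0],
    [0,0,0],
    [0,-0.73,0],
    [0,-0.73,0],
    [0,-0.73,0],
    [0,-0.73,0],
    [0,-0.73,0]
  ],
  "gripper": [-1,-1,-1,-1,-1,-1,-1,-1]
}}

```text
time: 9.45
tool_pos: [0.5649, -0.0306, 0.3396]
ee_rot: [3.141, -0.58, 1.648]
wrist_force: [-0.3, 0.3, -0.4]
width: 0.0002
finger_force: 0.0
```

Call:
{"name": "play_rows", "arguments": {
  "translation": [
    [0.18,0.04,0.16],
    [0.2,0.04,0.15],
    [0.2,0.04,0.13],
    [0.22,0.04,0.12],
    [0.23,0.04,0.1],
    [0.23,0.04,0.08],
    [0.23,0.04,0.07],
    [0.24,0.03,0.05]
  ],
  "twist": [
    [0,-0.73,0],
    [0,-0.74,0],
    [0,-0.73,0],
    [0,-0.73,0],
    [0,-0.73,0],
    [0,-0.73,0],
    [0,-0.73,0],
    [0,-0.73,0]
  ],
  "gripper": [-1,-1,-1,-1,-1,-1,-1,-1]
}}

```text
time: 10.25
tool_pos: [0.5711, 0.0481, 0.3291]
ee_rot: [3.141, 0.005, 1.648]
wrist_force: [0.4, 0.2, 0.5]
width: 0.0005
finger_force: 0.0
```

```bash
python3 - <<'E'
from h import *
stat()
K=box(-.014,-.028,.0)
plan([(K+[0,0,.072],ori(0),5),(K+[0,0,.056],ori(0),5)])
import cv2
im=np.hstack([robot.snapshot("side")[200:350,230:430,::-1].repeat(2,0).repeat(2,1),robot.snapshot("top")[180:330,220:420,::-1].repeat(2,0).repeat(2,1)])
cv2.imwrite("pics/s4.png",im)
E
```

```text
t 10.25 tipbox [-0.0167 -0.03    0.1301] rpy [3.141 0.005 1.648] q [-0.01  0.16  1.43 -0.    1.54 -0.09] F [0.36 0.22 0.48] w 0.0
[[0.01, -0.01, 0.29], [0.01, -0.01, 0.29], [0.01, -0.01, 0.29], [0.01, -0.01, 0.29], [0.01, -0.01, 0.29], [-0.0, -0.0, 0.08], [-0.0, -0.0, 0.08], [-0.0, -0.0, 0.08]] [[0.0, 0.01, -0.0], [0.0, 0.01, -0.0], [0.0, 0.01, -0.0], [0.0, 0.01, -0.01], [0.0, 0.01, 0.0], [0.0, -0.0, 0.0], [0.0, -0.0, 0.0], [0.0, -0.0, 0.0]]
[[-0.0, -0.0, 0.08], [-0.0, -0.0, 0.08]] [[0.0, -0.0, 0.0], [0.0, -0.0, 0.0]]
max 0.29 0.01 end tip [0.56904827 0.04987287 0.05606844]
```

View pics/s4.png

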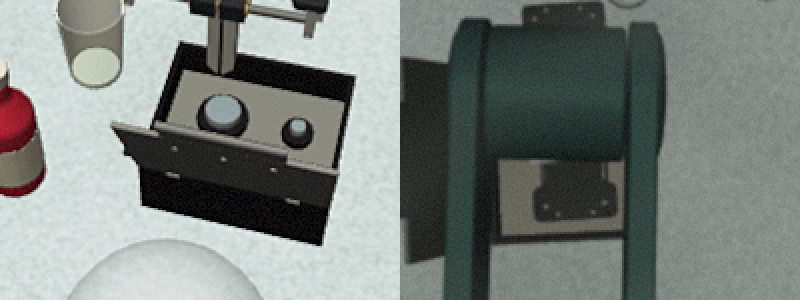

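The lid stays open. The fingertips, at px (222,70) in the left crop, hang directly above the big key (222,110), so I'll press it now.

Call:
{"name": "play_rows", "arguments": {
  "translation": [
    [0.01,-0.01,0.29],
    [0.01,-0.01,0.29],
    [0.01,-0.01,0.29],
    [0.01,-0.01,0.29],
    [0.01,-0.01,0.29],
    [0,0,0.1],
    [0,0,0.1]
  ],
  "twist": [
    [0,0,0],
    [0,0,0],
    [0,0,0],
    [0,0,0],
    [0,0,0],
    [0,0,0],
    [0,0,0]
  ],
  "gripper": [-1,-1,-1,-1,-1,-1,-1]
}}

```text
time: 11.05
tool_pos: [0.5688, 0.0496, 0.2624]
ee_rot: [-3.141, 0.002, 1.649]
wrist_force: [-1.3, -0.6, 2.3]
width: 0.0005
finger_force: 0.8
```

Call:
{"name": "play_rows", "arguments": {
  "translation": [
    [0,0,0.06],
    [0,0,0.06],
    [0,0,0.06],
    [0,0,0]
  ],
  "twist": [
    [0,0,0],
    [0,0,0],
    [0,0,0],
    [0,0,0]
  ],
  "gripper": [-1,-1,-1,-1]
}}

```text
time: 11.45
tool_pos: [0.569, 0.0497, 0.2574]
ee_rot: [3.14, 0.002, 1.649]
wrist_force: [-2.6, -0.5, 7.8]
width: 0.0003
finger_force: 3.4
```

```bash
python3 -c "
from h import *
stat()"
```

```text
t 11.45 tipbox [-0.0145 -0.0282  0.0584] rpy [3.140e+00 2.000e-03 1.649e+00] q [-0.01  0.21  1.53 -0.    1.4  -0.09] F [-2.6  -0.54  7.83] w 0.0
```

The force is 7.8 N with the tips at 58.4 mm, so the key is at the bottom of its travel. One small extra push, then up and clear.

Call:
{"name": "play_rows", "arguments": {
  "translation": [
    [0,0,0.04],
    [0,0,0],
    [0,0,0],
    [0,0,-0.1],
    [0,0,-0.2],
    [0,0,-0.4],
    [0,0,-0.6],
    [0,0,-0.6]
  ],
  "twist": [
    [0,0,0],
    [0,0,0],
    [0,0,0],
    [0,0,0],
    [0,0,0],
    [0,0,0],
    [0,0,0],
    [0,0,0]
  ],
  "gripper": [-1,-1,-1,-1,-1,-1,-1,-1]
}}

```text
time: 12.25
tool_pos: [0.569, 0.0499, 0.3305]
ee_rot: [-3.141, 0.002, 1.649]
wrist_force: [-0.0, 0.4, 0.8]
width: 0.0007
finger_force: 0.0
```

Call:
{"name": "play_rows", "arguments": {
  "translation": [
    [-0.5,0,-0.6],
    [-0.6,0,-0.5],
    [-0.6,0,-0.3],
    [-0.6,0,0],
    [-0.5,0,0],
    [0,0,0],
    [0,0,0],
    [0,0,0]
  ],
  "twist": [
    [0,0,0],
    [0,0,0],
    [0,0,0],
    [0,0,0],
    [0,0,0],
    [0,0,0],
    [0,0,0],
    [0,0,0]
  ],
  "gripper": [-1,-1,-1,-1,-1,-1,-1,-1]
}}

```text
time: 13.05
tool_pos: [0.5776, -0.0608, 0.3863]
ee_rot: [-3.141, 0.001, 1.65]
wrist_force: [0.5, 0.9, -0.4]
width: 0.0007
finger_force: 0.0
```

```bash
python3 - <<'E'
from h import *
stat()
import cv2
cv2.imwrite("pics/s5.png",robot.snapshot("side")[100:400,180:580,::-1].repeat(2,0).repeat(2,1))
for n in("lid_lip","lid_hinge","start_top","small_top","unit"):
  print(n,[(np.round(B.inv().apply(np.array(d["centre"])-C),3),d["score"]) for d in robot.spot_point(n,"side")])
E
```

```text
t 13.05 tipbox [-0.1251 -0.0279  0.1873] rpy [-3.141e+00  1.000e-03  1.650e+00] q [-0.2   0.16  1.33 -0.    1.65 -0.28] F [ 0.48  0.87 -0.41] w 0.001
lid_lip [(array([0.075, 0.005, 0.079]), 0.56), (array([-0.017, -0.027,  0.066]), 0.54)]
lid_hinge [(array([0.075, 0.001, 0.08 ]), 0.59)]
start_top [(array([-0.018, -0.025,  0.066]), 0.7)]
small_top [(array([-0.015,  0.048,  0.062]), 0.49)]
unit [(array([-0.,  0., -0.]), 0.57)]
```

View pics/s5.png

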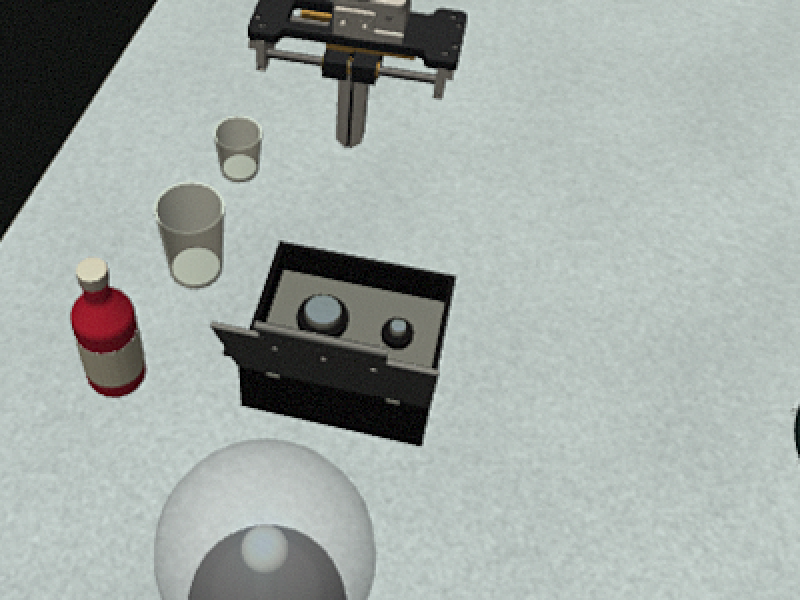

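The lid is open (px 215–440, 325–400), both keys are up, the box and bystanders haven't moved, and the gripper is clear at px (350,140).

```bash
python3 -c "
from bench import robot
print(robot.close_job())"
```

```text
the job is handed in; nothing more can be done
None
```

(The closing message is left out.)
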